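Open the double-latched instrument case

ROBOT

A 6-joint arm with a two-finger parallel gripper is mounted at the origin on a cart in front of the work surface, level with it; the furniture and walls round the work are solid. World frame = base frame: x ahead of the robot, y to its left, z up, the work surface at z = 0. Lengths are in mm, angles in rad, forces in N, time in s.
With the tool pointing down it reaches from about 275 to 1000 mm from the base axis. Payload 8.4 kg.
Tool frame: the origin (TCP) lies midway between the tips of the shut fingers; the grasp point (between the pads) lies 19 mm behind it; z points along the fingers, y is the line along which they close (so a half turn about z gives the same grasp; the last joint's range is limited). The gripper opens to 85 mm and grips with 20 to 120 N. Pads are 22 mm wide; open, the fingers measure 114 mm over their backs; the gripper's body (76 mm by 85 mm) begins 54 mm behind the grasp point. The pads swing forward as they close: fully open they stand 13 mm farther back than shut.
Start: joints at [-1.153, 0.353, 1.633, -0, 1.155, -0.002], TCP at [254.735, -570.735, 231.281] pointing down, gripper open.
Joint ranges: [-2.63, 2.63], [-0.92, 2.1], [0.06, 2.66], [-1.3, 4.44], [0, 2.69], [-3.02, 3.02]. Speed limits (rad/s): [2.22, 2.22, 2.79, 3.14, 3.14, 3.14].

INTERFACE

Orientations are given as [roll, pitch, yaw] about the fixed x, y, z axes, in that order (R = Rz(yaw) Ry(pitch) Rx(roll)).
In Python, from rig import monitor, imaging, r gives the robot as it stands.
- The arm moves only by the tool drive_tool, never from a script. Its argument "plan" is a list of rows, each an object of numbers: "x", "y", "z": the shift along the tool's x, y, z in units of 50 mm (1.0 is 50 mm); "ax", "ay", "az": the turn, a rotation vector about the tool's x, y, z in units of 6 degrees (1.0 is 6 degrees); "hand": the finger opening in mm, from 0 to 85.4. In form: [{"x": .., "y": .., "z": .., "ax": .., "ay": .., "az": .., "hand": ..}, ...]. A call has 1 to 8 rows; each row is the pose to reach, as a shift and turn from the pose commanded when the call began, along the tool's axes at that moment; what a row does not reach only later rows make up. A row lasts 1/10 s, in which the tool goes at most 50 mm and 8.59 degrees, less where a joint would pass 70% of its speed; a pose out of reach is approached as far as the arm can. A call with a gripper value outside its range is refused whole. The fingers move at their own pace and stop on an object; "grip_force" is the grip in N (left out, the last holds). Time passes only in rows, so rows that repeat a pose let the fingers close. It gives the time, the measured TCP pose, the force, the opening and the grip force at its end, in the units of the state.
- monitor.sense(): the state, without advancing time (a new reading comes with each control period).
- imaging.grab_frame(name): name is "scene" or "side" or "wrist"; returns the picture (400x640x3 uint8, red, green, blue); there is no depth.
- imaging.camera_info(name): a dict with "mtx" (3x3 intrinsics, pixels), "R" (3x3) and "t" (3): a world point X has camera coordinates R X + t. Camera axes: x right, y down, z forward; pixel columns grow to the right and rows downward; lengths in mm; the calibration is good to about 2 mm. A picture is of the moment at which its call begins: read the wrist's pose just before it. camera_info takes no time and is no camera call; for the wrist camera it gives the pose at the moment of the call.
- r.sign_off(): hands the job in; it is judged then, once.
The state is a dict: "clock": time; "qpos": joint angles; "qvel": joint speeds; "joint_efforts": joint torques, N m; "eef_pos": TCP position; "tcp_rot": TCP orientation; "contact_force": force on the tool from outside, world axes, zero at the start; "wrist_torque": the same for the moment, N m; "opening": opening from 0.0 (shut) to 1.0 (fully open); "grasp_force": force on a finger pad.
Only numpy, scipy, OpenCV 4.12 (cv2) and the standard library are available. Lean on these libraries where they do the work, as an engineer would, in place of code of your own. Each camera call takes 0.05 s, during which the arm holds its last target. There are 200 camera calls.

TASK

Open the grey instrument case: draw its bolt fully out, raise the lid gently by its handle until the hidden safety catch stops it and let it rest there, then reach into the gap behind the front wall and slide the catch fully to the left. Finally swing the lid all the way open and leave it standing open. Feel for the catch and do not force it, with the lid or with the fingers, and leave the things around the case where they are.

Things in the scene. Friction and masses are not known exactly. Their poses are not given: they have to be found in the camera images.
- case: Grey steel instrument case, fixed. Origin on the cupboard top under the middle of the lidded part; x to its back, y to its left, z up. Lidded part: x -88 to 84, y -108 to 108 mm; walls 8 mm thick, 110 mm high at front and sides, low at the back; lid flush between them, top at z = 110. A closed compartment (y 108 to 168, 108 high) on its left carries the bolt and a parts box.
- bolt (a joint): Primary latch: a 10 mm steel barrel bolt lying along case y on the left compartment, its nose over the lid's left edge. Value in m: 0 = shut, 0.030 = fully drawn (30 mm to the case's left, +y; hard stop). Needs about 4 N and stays where it is left.
- bolt_knob (a point): Centre of the bolt's upright black knob (14 mm diameter, 24 mm high, its underside 22 mm above the bolt's plate), 144 mm above the cupboard top. Moves with the bolt.
- lid (a joint): Lid angle in rad: 0 shut, 1.05 fully open (stop); its front edge rises. Stiff hinge: it stays where left; lifting at the handle takes about 6 N. With the bolt drawn, a bar under the lid meets the catch somewhere from 0.31 to 0.41 rad and stops hard: lift slowly and stop as the force rises. Let go, the lid rests there. The bar may press on the catch with at most 20 N.
- lid_handle (a point): Centre of the lid's black handle: a cylinder along case y, 18 mm diameter, 34 mm long, on a 12 mm stem, axis 26 mm above the lid top. With the lid shut it is 118 mm in front of and 96 mm above the hinge line. Moves with the lid. Pinched from above by its two flat ends it turns between the fingers as the lid swings.
- hinge (a point): Middle of the lid's hinge line, which runs along case y: at case x = 80, y = 0, z = 40 mm.
- slot_end (a point): Point fixed to the case at the front wall's top (z = 110), case x = -66, y = -70 mm: in the right end of the gap that opens between front wall (inner face x = -80 mm) and lid edge when the lid is raised to the catch. The gap is then at least 28 mm wide, y -100 to 100 mm, and free to 23 mm below this point except for the catch tab. The lid edge stands 42 to 58 mm higher.
- slot_mid (a point): As slot_end, at the middle (y = 0) of the gap. The catch's upright tab (14 mm along x, 8 mm along y, centred at case x = -60 mm) stands somewhere within 35 mm left or right of this point, its top 5 to 15 mm below it, hidden: sweep a fingertip about 20 mm below this height along x = -66 mm from the right end to the left until it touches.
- catch (a joint): Hidden catch, a steel plate with the tab, on an angled guide just behind the front wall. Value in m along the guide: 0 = holding the lid, 0.028 = hard end stop; above 0.024 the lid is free. The full stroke carries the tab 26 mm to the left (+y) and 10 mm towards the front wall. Pushed left it needs 2 to 7 N; it stays where left. Fingers may press it with at most 25 N.
- parts_jar: Loose small glass jar with a black lid, 45 mm diameter, 56 mm high, right of the case; origin at the centre of its underside. To be left alone.
- parts_box: Loose small closed grey parts box, 37 x 44 x 20 mm, right of and before the case; origin at the centre of its underside. To be left alone.
- tape: Loose roll of tape lying flat, 94 mm diameter, 18 mm high, left of the case; origin at the centre of its underside. To be left alone.
- tweezers: Loose steel tweezers, 125 mm long, lying left of and before the case; origin at the centre of the underside. To be left alone.

How it is judged (in metres and radians):
On the way, in this order (a step that is already met when the one before it is completed fails the run):
1. the bolt is drawn out, the lid still down (value of joint bolt above 0.022 m and value of joint lid below 0.15 rad), for 0.1 s.
2. the lid is raised to rest against or just below the hidden catch, which still holds (value of joint lid between 0.25 and 0.46 rad and value of joint catch below 0.008 m and contact force between the fingers and lid below 0.2 N), for 0.2 s.
3. the catch is slid to the left while the lid is only slightly raised (value of joint catch above 0.024 m and value of joint lid below 0.6 rad), for 0.1 s.
At the end, for the whole second after the job is handed in: The lid stands open by itself at more than 0.85 rad and at rest, the bolt is drawn by more than 22 mm and the catch is slid by more than 24 mm of its 28 mm (value of joint lid above 0.85 rad and velocity of joint lid between -0.05 and 0.05 rad/s and value of joint bolt above 0.022 m and value of joint catch above 0.024 m); the robot touches nothing.
It fails at once if the lid is forced against the catch with more than 20 N (contact force between lid and catch above 20 N).
It fails at once if the catch is pressed by the gripper with more than 25 N (contact force between any of the fingers, the arm and catch above 25 N).
It fails at once if a thing beside the case is moved more than 25 mm (distance of any of parts_jar, parts_box, tape, tweezers from where it was at the start of the episode above 0.025 m).
It also fails if it takes over 72 s, if anything falls off the work surface, if the arm or the gripper's body presses on something with over 40 N, if the wrist force passes 120 N, or if a joint passes its speed limit or range.

## Working session

There is one attempt and no reset: what is moved stays moved. The work goes in short steps, Python scripts to look and compute and a tool call to move; the robot and the scene stay as the last step left them, time stands still between calls to the robot, and variables do not carry over. Pictures are saved under pics/ and viewed, at most 10 in all, crops included, and the job is handed in when it is done.

Besides the shell and the picture viewer there is one more tool, called after ">>>" by a JSON object that holds its "method" and its "body", one argument or row to a line. drive_tool: Moves the arm, as the interface text tells. Its arguments: {"type":"object","properties":{"plan":{"type":"array","items":{"type":"object","properties":{"x":{"type":"number"},"y":{"type":"number"},"z":{"type":"number"},"ax":{"type":"number"},"ay":{"type":"number"},"az":{"type":"number"},"hand":{"type":"number"}}}},"grip_force":{"type":"number"}},"required":["plan"]}

```bash
ls; mkdir -p pics; python3 - <<'E'
from rig import monitor, imaging, r
import cv2, numpy as np
print(monitor.sense())
for n in ("scene","side"):
    im=imaging.grab_frame(n); cv2.imwrite(f"pics/{n}0.png",im[:,:,::-1]); c=imaging.camera_info(n)
    R,t=np.array(c["R"]),np.array(c["t"]); print(n,np.round(-R.T@t),c["mtx"],np.round(R,3).tolist())
E
```

```text
pics
{'clock': 0.0, 'qpos': array([-1.15337298e+00,  3.53633692e-01,  1.63414823e+00, -2.99363622e-05,
        1.15517765e+00, -2.42927941e-03]), 'qvel': array([ 0.00027994,  0.00122194, -0.00026064, -0.0007183 ,  0.00069633,
        0.00179566]), 'joint_efforts': array([ 3.70398709e-06, -6.05255413e+01, -3.42065406e+01,  5.16803811e-05,
        9.25630156e-03, -5.23994331e-06]), 'eef_pos': array([ 254.54790588, -570.29425735,  230.56467063]), 'tcp_rot': array([-3.14022567e+00,  2.40505343e-05,  4.19864747e-01]), 'contact_force': array([-0.3093934 ,  1.23911306, -0.24306945]), 'wrist_torque': array([0.03479531, 0.02426488, 0.00963274]), 'grasp_force': 0.0, 'opening': 0.9979231602432578}
scene [-249.  476. 1038.] [[455.5286458    0.         315.38370338]
 [  0.         455.5286458  205.27112771]
 [  0.           0.           1.        ]] [[-0.497, -0.868, -0.002], [-0.641, 0.369, -0.673], [0.585, -0.333, -0.74]]
side [ 496. -978.  644.] [[460.88621405   0.         320.15676408]
 [  0.         460.88621405 201.23973497]
 [  0.           0.           1.        ]] [[1.0, 0.002, -0.019], [-0.016, -0.477, -0.879], [-0.01, 0.879, -0.477]]
```

View pics/scene0.png

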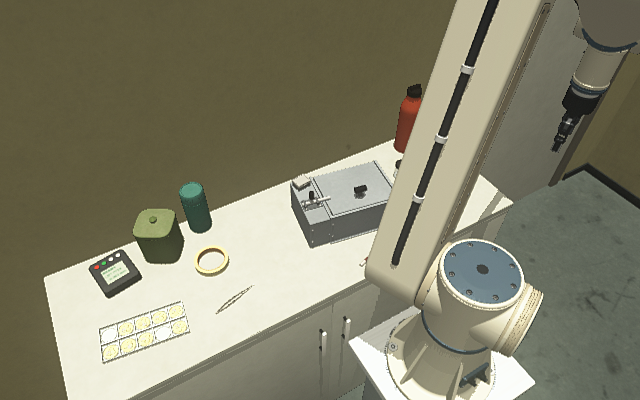

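View pics/side0.png

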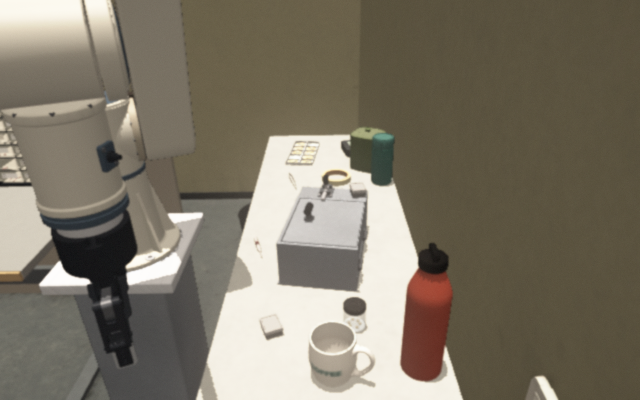

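The scene view shows the case at about (290–395, 165–245), with the handle near (361,190) and the knob near (311,196). In the side view the handle is near (309,209) and the knob near (327,182). I'll enlarge both.

```bash
cat > h.py <<'E'
import numpy as np, cv2
from rig import monitor, imaging, r
def cam(n):
    c=imaging.camera_info(n); return [np.array(c[k],float) for k in("mtx","R","t")]
def ray(n,uv,c=None):
    K,R,t=c or cam(n); d=R.T@np.linalg.solve(K,[uv[0],uv[1],1.]); return -R.T@t,d
def onz(n,uv,z,c=None):
    o,d=ray(n,uv,c); return o+d*(z-o[2])/d[2]
def tri(a,b):
    (o,d),(p,e)=a,b; s=np.linalg.lstsq(np.c_[d,-e],p-o,rcond=None)[0]
    A,B=o+s[0]*d,p+s[1]*e; return (A+B)/2,np.linalg.norm(A-B)
def proj(n,X,c=None):
    K,R,t=c or cam(n); p=K@(R@np.array(X,float)+t); return p[:2]/p[2]
E
python3 - <<'E'
from h import *
a=cv2.imread("pics/scene0.png")[150:255,280:420]; b=cv2.imread("pics/side0.png")[170:295,265:385]
a=cv2.resize(a,None,fx=3.0,fy=3.0,interpolation=cv2.INTER_CUBIC); b=cv2.resize(b,None,fx=3,fy=3,interpolation=cv2.INTER_CUBIC)
o=np.zeros((375,780,3),np.uint8); o[:315,:420]=a; o[:375,420:780]=b; cv2.imwrite("pics/c0.png",o)
for nm,u,v,z in(("handle",(361,190),(309,209),136),("knob",(311,196),(327,182),144)):
    print(nm,tri(ray("scene",u),ray("side",v)),onz("scene",u,z),onz("side",v,z))
E
```

```text
handle (array([458.10112011, -71.17155969, 130.75665199]), np.float64(4.234651736699579)) [451.49944556 -68.04499207 136.        ] [460.16675284 -78.08475134 136.        ]
knob (array([502.09321924,  61.9355471 , 134.03426823]), np.float64(0.03104959619299819)) [493.83513118  66.49444586 144.        ] [501.96727192  41.57414358 144.        ]
```

View pics/c0.png

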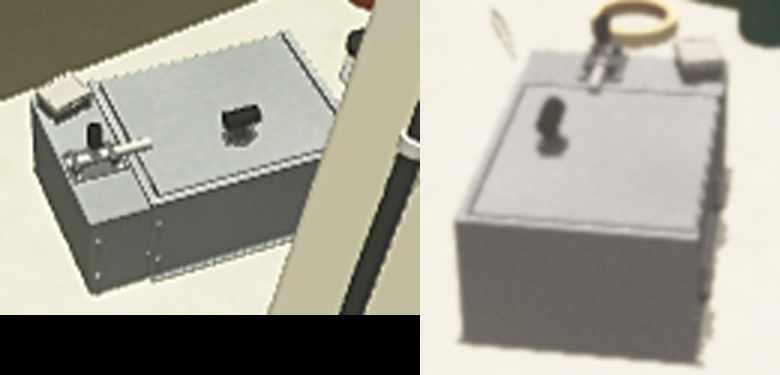

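The enlarged crops give usable case corners. The front-left compartment top corner is at scene px (310.3,224.7) and the rear-left at (291,183.3). The front-right top corner is at side px (277.3,244) and its foot at (278.3,284.3).

```bash
python3 - <<'E'
from h import *
from scipy.optimize import least_squares
S=lambda x,y:(280+x/3,150+y/3); D=lambda x,y:(265+(x-420)/3,170+y/3)
P=[("scene",S(91,224),(-88,168,108)),("scene",S(33,100),(84,168,108)),("scene",S(97,293),(-88,168,0)),
("scene",S(241,117),(-38,0,136)),("side",D(549,117),(-38,0,136)),("side",D(457,222),(-88,-108,110)),("side",D(700,238),(84,-108,110)),
("side",D(461,343),(-88,-108,0)),("side",D(698,363),(84,-108,0)),("side",D(533,54),(-88,168,108))]
C={n:cam(n) for n in("scene","side")}
def T(p,X): c,s=np.cos(p[2]),np.sin(p[2]); return np.array([p[0]+c*X[0]-s*X[1],p[1]+s*X[0]+c*X[1],X[2]])
f=lambda p:np.concatenate([proj(n,T(p,X),C[n])-u for n,u,X in P])
s=least_squares(f,[500,-70,0],x_scale=[10,10,.1],loss="soft_l1"); print(s.x,np.round(f(s.x).reshape(-1,2),1).tolist())
p=s.x
for nm,uv in(("scene",S(95,133)),("side",D(602,28))): print(onz(nm,uv,144))
print(T(p,(-38,0,136)),tri(ray("scene",S(95,133)),ray("side",D(602,28))))
E
```

```text
[ 4.96234410e+02 -8.04686821e+01 -1.52067822e-01] [[1.1, -1.0], [-0.6, -2.0], [-0.6, 0.5], [1.2, -1.5], [0.4, -0.7], [-1.2, -1.1], [0.2, -0.5], [0.7, 0.3], [-0.3, 0.3], [-1.5, -2.9]]
[498.36033832  61.86602894 144.        ]
[498.81826377  56.77246672 144.        ]
[458.67293154 -74.71235041 136.        ] (array([499.21300757,  61.05507278, 142.25642559]), np.float64(0.9653033935046765))
```

```bash
cat >> h.py <<'E'
from scipy.spatial.transform import Rotation as Ro
def mv(X,rpy):
    s=monitor.sense(); R0=Ro.from_euler("xyz",s["tcp_rot"]); R1=Ro.from_euler("xyz",rpy)
    print("shift",np.round(R0.inv().apply(np.array(X,float)-s["eef_pos"])/50,3),"turn",np.round(np.degrees((R0.inv()*R1).as_rotvec())/6,3))
E
python3 - <<'E'
from h import *
mv((400,-20,360),(np.pi,0,-.152)); print(onz("side",(425,372),0),onz("side",(333,375),0))
E
```

```text
shift [ 7.142 -8.869 -2.576] turn [-1.10e-02  3.00e-03  5.46e+00]
[ 664.76176631 -417.45215764    0.        ] [ 505.43604504 -421.58433357    0.        ]
```

>>> {"method": "drive_tool", "body": {
  "plan": [
    {"z": -1},
    {"x": 7.14, "y": -8.87, "z": -2.58, "az": 5.46},
    {"x": 7.14, "y": -8.87, "z": -2.58, "az": 5.46},
    {"x": 7.14, "y": -8.87, "z": -2.58, "az": 5.46},
    {"x": 7.14, "y": -8.87, "z": -2.58, "az": 5.46},
    {"x": 7.14, "y": -8.87, "z": -2.58, "az": 5.46},
    {"x": 7.14, "y": -8.87, "z": -2.58, "az": 5.46},
    {"x": 7.14, "y": -8.87, "z": -2.58, "az": 5.46}
  ]
}}

```text
invalid input
```

```bash
python3 - <<'E'
from h import *
mv((400,-20,360),(np.pi,0,-.152))
E
```

```text
shift [ 7.142 -8.869 -2.576] turn [-1.10e-02  3.00e-03  5.46e+00]
```

>>> {"method": "drive_tool", "body": {
  "plan": [
    {"x": 0, "y": 0, "z": -1, "ax": 0, "ay": 0, "az": 0, "hand": 85},
    {"x": 7.14, "y": -8.87, "z": -2.58, "ax": 0, "ay": 0, "az": 5.46, "hand": 85},
    {"x": 7.14, "y": -8.87, "z": -2.58, "ax": 0, "ay": 0, "az": 5.46, "hand": 85},
    {"x": 7.14, "y": -8.87, "z": -2.58, "ax": 0, "ay": 0, "az": 5.46, "hand": 85},
    {"x": 7.14, "y": -8.87, "z": -2.58, "ax": 0, "ay": 0, "az": 5.46, "hand": 85},
    {"x": 7.14, "y": -8.87, "z": -2.58, "ax": 0, "ay": 0, "az": 5.46, "hand": 85},
    {"x": 7.14, "y": -8.87, "z": -2.58, "ax": 0, "ay": 0, "az": 5.46, "hand": 85},
    {"x": 7.14, "y": -8.87, "z": -2.58, "ax": 0, "ay": 0, "az": 5.46, "hand": 85}
  ]
}}

```text
clock: 0.9
eef_pos: [343.0, -233.6, 329.5]
tcp_rot: [-3.141, -0.0, -0.153]
contact_force: [0.8, -0.1, 0.2]
opening: 0.995
grasp_force: 0.0
```

```bash
python3 - <<'E'
from h import *
mv((400,-20,360),(np.pi,0,-.152))
E
```

```text
shift [ 0.477 -4.396 -0.609] turn [-0.001 -0.001 -0.006]
```

>>> {"method": "drive_tool", "body": {
  "plan": [
    {"x": 0.48, "y": -4.4, "z": -0.6, "ax": 0, "ay": 0, "az": 0, "hand": 55},
    {"x": 0.48, "y": -4.4, "z": -0.6, "ax": 0, "ay": 0, "az": 0, "hand": 55},
    {"x": 0.48, "y": -4.4, "z": -0.6, "ax": 0, "ay": 0, "az": 0, "hand": 55},
    {"x": 0.48, "y": -4.4, "z": -0.6, "ax": 0, "ay": 0, "az": 0, "hand": 55},
    {"x": 0.48, "y": -4.4, "z": -0.6, "ax": 0, "ay": 0, "az": 0, "hand": 55},
    {"x": 0.48, "y": -4.4, "z": -0.6, "ax": 0, "ay": 0, "az": 0, "hand": 55},
    {"x": 0.48, "y": -4.4, "z": -0.6, "ax": 0, "ay": 0, "az": 0, "hand": 55}
  ]
}}

```text
clock: 1.6
eef_pos: [400.0, -21.4, 359.1]
tcp_rot: [3.141, 0.001, -0.15]
contact_force: [0.7, -0.1, 0.8]
opening: 0.647
grasp_force: 0.0
```

```bash
python3 - <<'E'
from h import *
import pickle
c=cam("wrist"); pickle.dump(c,open("w1.pkl","wb"))
im=imaging.grab_frame("wrist"); cv2.imwrite("pics/w1.png",im[:,:,::-1])
print(monitor.sense()["eef_pos"],-c[1].T@c[2],c[1].round(2))
print(proj("wrist",(458.7,-74.7,136),c),proj("wrist",(499,60,144),c))
E
```

```text
[399.84136426 -22.0355394  359.0446121 ] [483.03121085 -34.85741815 500.81824912] [[-0.15 -0.99  0.  ]
 [-0.94  0.14  0.33]
 [-0.32  0.05 -0.95]]
[363.43311598  94.69939537] [218.63204056  73.31012256]
```

View pics/w1.png

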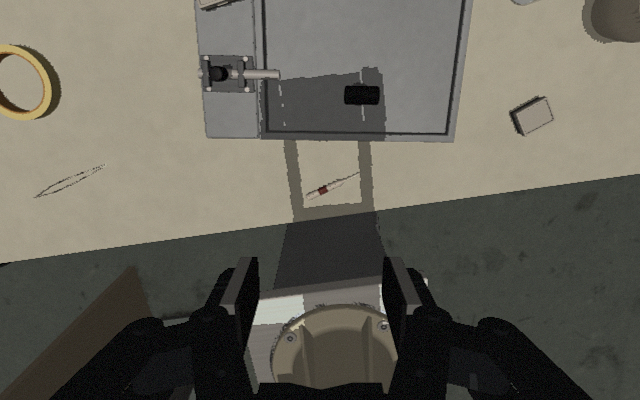

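The wrist view shows the handle at about (362,95) and the knob at (218,73), both matching the prediction. The front top edge runs from (206,138) to (453,142).

```bash
python3 - <<'E'
from h import *
import pickle
c=pickle.load(open("w1.pkl","rb"))
A=onz("w",(206,138),108,c);B=onz("w",(453.5,142),110,c);d=A-B
print(A,B,np.hypot(*d[:2]),"yaw",np.arctan2(-d[0],d[1]))
im=cv2.imread("pics/w1.png").max(2)
for n,(u0,u1,v0,v1),z in(("handle",(335,390,78,112),141),("knob",(205,234,60,86),150)):
    m=(im[v0:v1,u0:u1]<38).astype(np.uint8); k,l,s,ce=cv2.connectedComponentsWithStats(m); i=1+np.argmax(s[1:,4]); print(n,s[i],ce[i]+[u0,v0],onz("w",ce[i]+[u0,v0],z,c))
y=np.arctan2(-d[0],d[1]); R=np.array([[np.cos(y),-np.sin(y)],[np.sin(y),np.cos(y)]])
print("origin",A[:2]-R@[-88,168],B[:2]-R@[-88,-108])
E
```

```text
[436.75312416  99.6199149  108.        ] [ 392.17396934 -170.58421056  110.        ] 273.85684299998337 yaw -0.16351031287486462
handle [  9   8  36  19 651] [361.42242704  94.86943164] [459.16499569 -72.19624688 141.        ]
knob [  3   1  20  25 239] [216.55230126  73.20083682] [499.11239483  60.30093358 150.        ]
origin [496.23188267 -80.46416904] [496.58075154 -78.34959759]
```

```bash
cat >> h.py <<'E'
YAW=-.157; RC=np.array([[np.cos(YAW),-np.sin(YAW)],[np.sin(YAW),np.cos(YAW)]]); OC=np.array([496.4,-79.7])
def cw(x,y,z): return np.r_[OC+RC@[x,y],z]
def cc(X): return np.r_[RC.T@(np.array(X[:2])-OC),X[2]]
E
python3 - <<'E'
from h import *
print(cc((499,60,0)), cc((459.2,-72.2,0)))
mv((499,60.5,195),(np.pi,0,YAW))
E
```

```text
[-19.27488491 138.38832614   0.        ] [-37.91513816   1.59131974   0.        ]
shift [ 1.714 -1.933  3.279] turn [0.005 0.007 0.053]
```

>>> {"method": "drive_tool", "body": {
  "plan": [
    {"x": 1.71, "y": -1.93, "z": 3.28, "ax": 0, "ay": 0, "az": 0.05, "hand": 50},
    {"x": 1.71, "y": -1.93, "z": 3.28, "ax": 0, "ay": 0, "az": 0.05, "hand": 50},
    {"x": 1.71, "y": -1.93, "z": 3.28, "ax": 0, "ay": 0, "az": 0.05, "hand": 50},
    {"x": 1.71, "y": -1.93, "z": 3.28, "ax": 0, "ay": 0, "az": 0.05, "hand": 50},
    {"x": 1.71, "y": -1.93, "z": 3.28, "ax": 0, "ay": 0, "az": 0.05, "hand": 50},
    {"x": 1.71, "y": -1.93, "z": 3.28, "ax": 0, "ay": 0, "az": 0.05, "hand": 50}
  ]
}}

```text
clock: 2.25
eef_pos: [498.6, 59.8, 193.6]
tcp_rot: [3.14, 0.004, -0.158]
contact_force: [-0.7, 0.1, 0.7]
opening: 0.586
grasp_force: 0.0
```

```bash
python3 - <<'E'
from h import *
mv((499,60.5,136),(np.pi,0,YAW))
im=imaging.grab_frame("wrist"); cv2.imwrite("pics/w2.png",im[:,:,::-1])
E
```

```text
shift [ 0.011 -0.017  1.152] turn [ 0.013  0.037 -0.009]
```

View pics/w2.png

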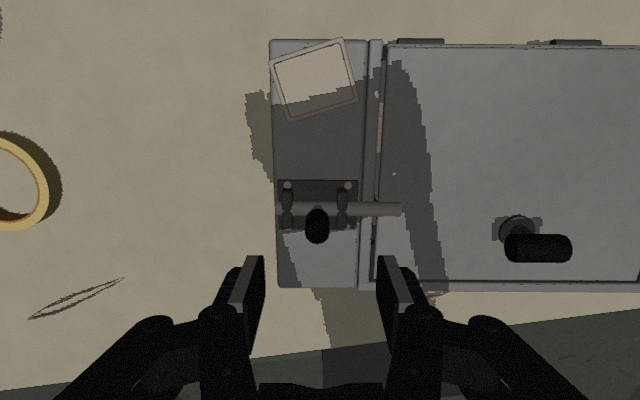

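Knob at (317,226), centred between the fingers. I'll descend and close on it.

>>> {"method": "drive_tool", "body": {
  "grip_force": 30,
  "plan": [
    {"x": 0.01, "y": -0.02, "z": 0.5, "ax": 0, "ay": 0, "az": 0, "hand": 46},
    {"x": 0.01, "y": -0.02, "z": 0.9, "ax": 0, "ay": 0, "az": 0, "hand": 46},
    {"x": 0.01, "y": -0.02, "z": 1.13, "ax": 0, "ay": 0, "az": 0, "hand": 46},
    {"x": 0.01, "y": -0.02, "z": 1.13, "ax": 0, "ay": 0, "az": 0, "hand": 46},
    {"x": 0.01, "y": -0.02, "z": 1.13, "ax": 0, "ay": 0, "az": 0, "hand": 5},
    {"x": 0.01, "y": -0.02, "z": 1.13, "ax": 0, "ay": 0, "az": 0, "hand": 5},
    {"x": 0.01, "y": -0.02, "z": 1.13, "ax": 0, "ay": 0, "az": 0, "hand": 5},
    {"x": 0.01, "y": -0.02, "z": 1.13, "ax": 0, "ay": 0, "az": 0, "hand": 5}
  ]
}}

```text
clock: 3.1
eef_pos: [500.8, 61.5, 140.2]
tcp_rot: [-3.141, -0.002, -0.157]
contact_force: [-1.2, -1.2, 7.8]
opening: 0.145
grasp_force: 29.2
```

>>> {"method": "drive_tool", "body": {
  "plan": [
    {"x": 0, "y": -0.1, "z": -0.03, "ax": 0, "ay": 0, "az": 0, "hand": 5},
    {"x": 0, "y": -0.22, "z": -0.03, "ax": 0, "ay": 0, "az": 0, "hand": 5},
    {"x": 0, "y": -0.34, "z": -0.03, "ax": 0, "ay": 0, "az": 0, "hand": 5},
    {"x": 0, "y": -0.46, "z": -0.03, "ax": 0, "ay": 0, "az": 0, "hand": 5},
    {"x": 0, "y": -0.55, "z": -0.03, "ax": 0, "ay": 0, "az": 0, "hand": 5},
    {"x": 0, "y": -0.62, "z": -0.03, "ax": 0, "ay": 0, "az": 0, "hand": 5},
    {"x": 0, "y": -0.62, "z": -0.03, "ax": 0, "ay": 0, "az": 0, "hand": 5},
    {"x": 0, "y": -0.62, "z": -0.03, "ax": 0, "ay": 0, "az": 0, "hand": 5}
  ]
}}

```text
clock: 3.9
eef_pos: [505.5, 91.3, 140.4]
tcp_rot: [3.14, -0.002, -0.156]
contact_force: [4.7, -8.4, -6.7]
opening: 0.142
grasp_force: 30.6
```

```bash
python3 - <<'E'
from h import *
s=monitor.sense();print(cc(s["eef_pos"]),s["contact_force"])
E
```

```text
[-17.73898351 170.32211463 140.3984487 ] [ 4.72386004 -8.4327781  -6.6746714 ]
```

>>> {"method": "drive_tool", "body": {
  "plan": [
    {"x": 0, "y": -0.02, "z": 0, "ax": 0, "ay": 0, "az": 0, "hand": 40},
    {"x": 0, "y": -0.02, "z": 0, "ax": 0, "ay": 0, "az": 0, "hand": 40},
    {"x": 0, "y": -0.02, "z": -0.2, "ax": 0, "ay": 0, "az": 0, "hand": 46},
    {"x": 0, "y": 0, "z": -0.6, "ax": 0, "ay": 0, "az": 0, "hand": 54},
    {"x": 0, "y": 0, "z": -1.2, "ax": 0, "ay": 0, "az": 0, "hand": 54},
    {"x": 0, "y": 0, "z": -1.2, "ax": 0, "ay": 0, "az": 0, "hand": 54}
  ]
}}

```text
clock: 4.5
eef_pos: [507.2, 92.9, 204.8]
tcp_rot: [-3.139, -0.006, -0.157]
contact_force: [0.8, -0.0, -0.2]
opening: 0.632
grasp_force: 0.0
```

```bash
python3 - <<'E'
from h import *
s=monitor.sense();print(s["contact_force"])
mv(cw(-38,0.8,190),(np.pi,0,YAW))
E
```

```text
[ 0.83616735 -0.03172424 -0.24871924]
shift [-0.435  3.428  0.285] turn [-0.023 -0.059 -0.001]
```

>>> {"method": "drive_tool", "body": {
  "plan": [
    {"x": -0.43, "y": 3.43, "z": 0.28, "ax": 0, "ay": 0, "az": 0, "hand": 54},
    {"x": -0.43, "y": 3.43, "z": 0.28, "ax": 0, "ay": 0, "az": 0, "hand": 54},
    {"x": -0.43, "y": 3.43, "z": 0.28, "ax": 0, "ay": 0, "az": 0, "hand": 54},
    {"x": -0.43, "y": 3.43, "z": 0.28, "ax": 0, "ay": 0, "az": 0, "hand": 54},
    {"x": -0.43, "y": 3.43, "z": 0.28, "ax": 0, "ay": 0, "az": 0, "hand": 54},
    {"x": -0.43, "y": 3.43, "z": 0.28, "ax": 0, "ay": 0, "az": 0, "hand": 54}
  ]
}}

```text
clock: 5.1
eef_pos: [456.8, -73.9, 186.7]
tcp_rot: [-3.141, -0.0, -0.159]
contact_force: [0.2, 0.4, -0.5]
opening: 0.635
grasp_force: 0.0
```

```bash
python3 - <<'E'
from h import *
import pickle
s=monitor.sense();print(cc(s["eef_pos"]))
c=cam("wrist")
im=imaging.grab_frame("wrist"); cv2.imwrite("pics/w3.png",im[:,:,::-1])
mv(cw(-38,0.8,121),(np.pi,0,YAW))
p=proj("w",cw(-38,0.8,143),c);print(p)
g=im.max(2);u,v=p.astype(int); m=(g[v-30:v+30,u-60:u+60]<30).astype(np.uint8); k,l,st,ce=cv2.connectedComponentsWithStats(m); i=1+np.argmax(st[1:,4]); q=ce[i]+[u-60,v-30]
print(st[i],q,cc(onz("w",q,141,c)))
E
```

```text
[-40.01665977  -0.42742983 186.67486097]
shift [ 0.037 -0.014  1.313] turn [-0.004 -0.005 -0.007]
[316.12156334 227.84403147]
[  31    4   59   37 1774] [315.57046223 221.93066516] [-35.19887767   1.12606599 141.        ]
```

View pics/w3.png

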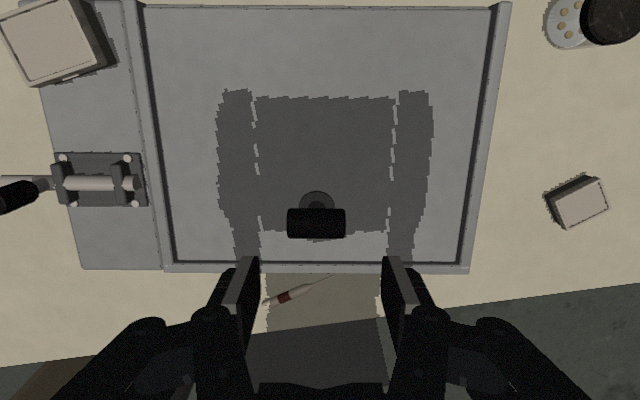

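Bolt nose is clear of the lid and the handle at (316,223) is centred. Next I descend and pinch it by its ends.

>>> {"method": "drive_tool", "body": {
  "grip_force": 30,
  "plan": [
    {"x": 0.06, "y": -0.01, "z": 0.5, "ax": 0, "ay": 0, "az": 0, "hand": 54},
    {"x": 0.06, "y": -0.01, "z": 1.0, "ax": 0, "ay": 0, "az": 0, "hand": 54},
    {"x": 0.06, "y": -0.01, "z": 1.29, "ax": 0, "ay": 0, "az": 0, "hand": 54},
    {"x": 0.06, "y": -0.01, "z": 1.29, "ax": 0, "ay": 0, "az": 0, "hand": 54},
    {"x": 0.06, "y": -0.01, "z": 1.29, "ax": 0, "ay": 0, "az": 0, "hand": 25},
    {"x": 0.06, "y": -0.01, "z": 1.29, "ax": 0, "ay": 0, "az": 0, "hand": 25},
    {"x": 0.06, "y": -0.01, "z": 1.29, "ax": 0, "ay": 0, "az": 0, "hand": 25},
    {"x": 0.06, "y": -0.01, "z": 1.29, "ax": 0, "ay": 0, "az": 0, "hand": 25}
  ]
}}

```text
clock: 5.95
eef_pos: [460.6, -72.0, 122.9]
tcp_rot: [-3.139, -0.001, -0.158]
contact_force: [0.4, 10.4, -2.2]
opening: 0.389
grasp_force: 30.5
```

```bash
python3 - <<'E'
from h import *
s=monitor.sense();print(cc(s["eef_pos"]),s["contact_force"])
p0=np.arctan2(96,118);
for a in(.05,.1,.15,.2,.25,.3,.35,.4,.45,.6,.8,1.0): print(a,np.round([(118-152.1*np.cos(p0+a))/50,-(152.1*np.sin(p0+a)-96)/50],3))
E
```

```text
[-36.57767612   1.96161389 122.8918546 ] [ 0.41196064 10.43412318 -2.22944029]
0.05 [ 0.099 -0.115]
0.1 [ 0.204 -0.226]
0.15 [ 0.314 -0.331]
0.2 [ 0.429 -0.43 ]
0.25 [ 0.549 -0.524]
0.3 [ 0.673 -0.611]
0.35 [ 0.802 -0.693]
0.4 [ 0.934 -0.767]
0.45 [ 1.07  -0.835]
0.6 [ 1.496 -0.997]
0.8 [ 2.093 -1.11 ]
1.0 [ 2.7   -1.103]
```

>>> {"method": "drive_tool", "body": {
  "plan": [
    {"x": 0.05, "y": -0.02, "z": -0.06, "ax": 0, "ay": 0, "az": 0, "hand": 25},
    {"x": 0.1, "y": -0.02, "z": -0.115, "ax": 0, "ay": 0, "az": 0, "hand": 25},
    {"x": 0.15, "y": -0.02, "z": -0.17, "ax": 0, "ay": 0, "az": 0, "hand": 25},
    {"x": 0.2, "y": -0.02, "z": -0.226, "ax": 0, "ay": 0, "az": 0, "hand": 25},
    {"x": 0.26, "y": -0.02, "z": -0.28, "ax": 0, "ay": 0, "az": 0, "hand": 25},
    {"x": 0.314, "y": -0.02, "z": -0.331, "ax": 0, "ay": 0, "az": 0, "hand": 25},
    {"x": 0.37, "y": -0.02, "z": -0.38, "ax": 0, "ay": 0, "az": 0, "hand": 25},
    {"x": 0.429, "y": -0.02, "z": -0.43, "ax": 0, "ay": 0, "az": 0, "hand": 25}
  ]
}}

```text
clock: 6.75
eef_pos: [481.0, -75.3, 143.6]
tcp_rot: [-3.14, 0.001, -0.158]
contact_force: [1.2, 5.9, -7.9]
opening: 0.389
grasp_force: 30.5
```

```bash
cat >> h.py <<'E'
def lid():
    s=monitor.sense(); p=cc(s["eef_pos"]); f=s["contact_force"]; fc=np.r_[RC.T@f[:2],f[2]]
    # handle axis ~ grasp offset dz above TCP: 136-122.9; x offset -38-(-36.6)
    v=np.array([80-(p[0]-1.),p[2]+13.1-40]); a=np.arctan2(v[1],v[0])-np.arctan2(96,118); r=np.hypot(*v)
    print("case",p.round(1),"lid",a.round(3),"r",r.round(1),"F",fc.round(1),"Ftan",round(fc[0]*np.sin(a+.683)+fc[2]*np.cos(a+.683),1))
E
python3 -c "
from h import *
lid()"
```

```text
case [-15.9   1.9 143.6] lid 0.195 r 151.7 F [ 0.2  6.1 -7.9] Ftan -4.9
```

>>> {"method": "drive_tool", "body": {
  "plan": [
    {"x": 0.06, "y": 0, "z": -0.048, "ax": 0, "ay": 0, "az": 0, "hand": 25},
    {"x": 0.12, "y": 0, "z": -0.094, "ax": 0, "ay": 0, "az": 0, "hand": 25},
    {"x": 0.17, "y": 0, "z": -0.13, "ax": 0, "ay": 0, "az": 0, "hand": 25},
    {"x": 0.22, "y": 0, "z": -0.165, "ax": 0, "ay": 0, "az": 0, "hand": 25},
    {"x": 0.22, "y": 0, "z": -0.165, "ax": 0, "ay": 0, "az": 0, "hand": 25}
  ]
}}

```text
clock: 7.25
eef_pos: [492.1, -77.2, 152.1]
tcp_rot: [-3.141, 0.0, -0.158]
contact_force: [0.7, 5.0, -4.3]
opening: 0.394
grasp_force: 30.8
```

```bash
python3 -c "
from h import *
lid()"
```

```text
case [ -4.7   1.8 152.1] lid 0.288 r 151.7 F [-0.1  5.1 -4.3] Ftan -2.5
```

>>> {"method": "drive_tool", "body": {
  "plan": [
    {"x": 0.025, "y": 0, "z": -0.017, "ax": 0, "ay": 0, "az": 0, "hand": 25},
    {"x": 0.05, "y": 0, "z": -0.034, "ax": 0, "ay": 0, "az": 0, "hand": 25}
  ]
}}

```text
clock: 7.45
eef_pos: [493.9, -77.5, 153.4]
tcp_rot: [-3.141, 0.001, -0.158]
contact_force: [0.9, 4.8, -7.3]
opening: 0.391
grasp_force: 30.5
```

>>> {"method": "drive_tool", "body": {
  "plan": [
    {"x": 0.025, "y": 0, "z": -0.016, "ax": 0, "ay": 0, "az": 0, "hand": 25},
    {"x": 0.03, "y": 0, "z": -0.02, "ax": 0, "ay": 0, "az": 0, "hand": 25}
  ]
}}

```text
clock: 7.65
eef_pos: [495.5, -77.7, 154.5]
tcp_rot: [-3.141, 0.001, -0.157]
contact_force: [-0.1, 4.9, -7.5]
opening: 0.388
grasp_force: 30.5
```

>>> {"method": "drive_tool", "body": {
  "plan": [
    {"x": 0.025, "y": 0, "z": -0.016, "ax": 0, "ay": 0, "az": 0, "hand": 25},
    {"x": 0.025, "y": 0, "z": -0.016, "ax": 0, "ay": 0, "az": 0, "hand": 25}
  ]
}}

```text
clock: 7.85
eef_pos: [496.8, -78.0, 155.3]
tcp_rot: [-3.141, 0.001, -0.157]
contact_force: [0.3, 6.2, -5.3]
opening: 0.386
grasp_force: 30.7
```

>>> {"method": "drive_tool", "body": {
  "plan": [
    {"x": 0.025, "y": 0, "z": -0.016, "ax": 0, "ay": 0, "az": 0, "hand": 25},
    {"x": 0.025, "y": 0, "z": -0.016, "ax": 0, "ay": 0, "az": 0, "hand": 25}
  ]
}}

```text
clock: 8.05
eef_pos: [498.1, -78.2, 156.1]
tcp_rot: [-3.141, 0.001, -0.158]
contact_force: [-0.3, 5.7, -6.4]
opening: 0.391
grasp_force: 30.7
```

>>> {"method": "drive_tool", "body": {
  "plan": [
    {"x": 0.025, "y": 0, "z": -0.016, "ax": 0, "ay": 0, "az": 0, "hand": 25},
    {"x": 0.025, "y": 0, "z": -0.016, "ax": 0, "ay": 0, "az": 0, "hand": 25}
  ]
}}

```text
clock: 8.25
eef_pos: [499.3, -78.4, 156.9]
tcp_rot: [-3.141, 0.001, -0.157]
contact_force: [1.1, 4.5, -6.1]
opening: 0.387
grasp_force: 30.7
```

```bash
python3 -c "
from h import *
lid()"
```

```text
case [  2.7   1.8 156.9] lid 0.345 r 151.8 F [ 0.4  4.6 -6.1] Ftan -2.8
```

>>> {"method": "drive_tool", "body": {
  "plan": [
    {"x": 0.025, "y": 0, "z": -0.015, "ax": 0, "ay": 0, "az": 0, "hand": 25},
    {"x": 0.025, "y": 0, "z": -0.015, "ax": 0, "ay": 0, "az": 0, "hand": 25}
  ]
}}

```text
clock: 8.45
eef_pos: [500.5, -78.6, 157.6]
tcp_rot: [-3.141, 0.001, -0.157]
contact_force: [0.3, 5.4, -7.1]
opening: 0.389
grasp_force: 30.7
```

>>> {"method": "drive_tool", "body": {
  "plan": [
    {"x": 0.02, "y": 0, "z": -0.012, "ax": 0, "ay": 0, "az": 0, "hand": 25},
    {"x": 0.02, "y": 0, "z": -0.012, "ax": 0, "ay": 0, "az": 0, "hand": 25}
  ]
}}

```text
clock: 8.65
eef_pos: [501.1, -78.7, 158.0]
tcp_rot: [-3.141, 0.002, -0.158]
contact_force: [-1.2, 4.2, -7.7]
opening: 0.392
grasp_force: 31.3
```

>>> {"method": "drive_tool", "body": {
  "plan": [
    {"x": 0.014, "y": 0, "z": -0.008, "ax": 0, "ay": 0, "az": 0, "hand": 25},
    {"x": 0.014, "y": 0, "z": -0.008, "ax": 0, "ay": 0, "az": 0, "hand": 25}
  ]
}}

```text
clock: 8.85
eef_pos: [501.1, -78.7, 158.0]
tcp_rot: [-3.141, 0.003, -0.157]
contact_force: [-1.3, 5.0, -9.3]
opening: 0.393
grasp_force: 31.1
```

The lid has stopped and the force is rising, so this is the catch at about 0.36 rad. I'll unload slightly and let go.

>>> {"method": "drive_tool", "body": {
  "plan": [
    {"x": -0.02, "y": 0, "z": 0.012, "ax": 0, "ay": 0, "az": 0, "hand": 25},
    {"x": -0.02, "y": -0.01, "z": 0.012, "ax": 0, "ay": 0, "az": 0, "hand": 52},
    {"x": -0.02, "y": -0.01, "z": 0.012, "ax": 0, "ay": 0, "az": 0, "hand": 54},
    {"x": -0.02, "y": -0.01, "z": 0.012, "ax": 0, "ay": 0, "az": 0, "hand": 54},
    {"x": -0.02, "y": -0.01, "z": 0.012, "ax": 0, "ay": 0, "az": 0, "hand": 54},
    {"x": -0.02, "y": -0.01, "z": -0.6, "ax": 0, "ay": 0, "az": 0, "hand": 54},
    {"x": -0.02, "y": -0.01, "z": -1.2, "ax": 0, "ay": 0, "az": 0, "hand": 54},
    {"x": -0.02, "y": -0.01, "z": -1.2, "ax": 0, "ay": 0, "az": 0, "hand": 54}
  ]
}}

```text
clock: 9.65
eef_pos: [504.1, -79.4, 222.3]
tcp_rot: [3.141, -0.007, -0.157]
contact_force: [-0.0, -0.3, -0.8]
opening: 0.634
grasp_force: 0.0
```

```bash
python3 - <<'E'
from h import *
s=monitor.sense();print(cc(s["eef_pos"]),s["contact_force"],s["opening"])
mv(cw(-100,-60,225),(np.pi,0,YAW))
mv(cw(-66,-60,150),(np.pi,0,YAW))
im=imaging.grab_frame("wrist"); cv2.imwrite("pics/w4.png",im[:,:,::-1])
E
```

```text
[  7.56765584   1.53352482 222.33985868] [-0.02635942 -0.28463309 -0.82453897] 0.6342028918696913
shift [-2.151  1.231 -0.067] turn [ 0.002 -0.063 -0.002]
shift [-1.481  1.231  1.437] turn [ 0.002 -0.063 -0.002]
```

View pics/w4.png

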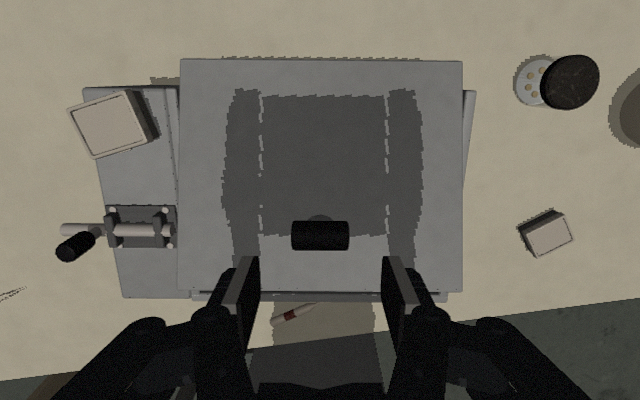

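The lid rests open on the catch and the fingers are off it. Next: close the fingers, lean the tool about 7° and enter the right end of the gap.

```bash
cat >> h.py <<'E'
def mvl(x,y,z,lean): # case-frame target, tool top leaning to case -x by lean deg
    R=Ro.from_euler("xyz",(np.pi,0,YAW))*Ro.from_rotvec([0,np.radians(lean),0]); mv(cw(x,y,z),R.as_euler("xyz"))
def st():
    s=monitor.sense(); f=s["contact_force"]; print("case",cc(s["eef_pos"]).round(1),"F",np.r_[RC.T@f[:2],f[2]].round(1),s["clock"])
E
python3 -c "
from h import *
mvl(-63,-70,222,7)"
```

```text
shift [-1.389  1.431 -0.037] turn [ 0.002  1.126 -0.003]
```

>>> {"method": "drive_tool", "body": {
  "plan": [
    {"x": -1.39, "y": 1.43, "z": -0.04, "ax": 0, "ay": 1.13, "az": 0, "hand": 0},
    {"x": -1.39, "y": 1.43, "z": -0.04, "ax": 0, "ay": 1.13, "az": 0, "hand": 0},
    {"x": -1.39, "y": 1.43, "z": -0.04, "ax": 0, "ay": 1.13, "az": 0, "hand": 0},
    {"x": -1.39, "y": 1.43, "z": -0.04, "ax": 0, "ay": 1.13, "az": 0, "hand": 0},
    {"x": -1.39, "y": 1.43, "z": -0.04, "ax": 0, "ay": 1.13, "az": 0, "hand": 0},
    {"x": -1.39, "y": 1.43, "z": -0.04, "ax": 0, "ay": 1.13, "az": 0, "hand": 0}
  ]
}}

```text
clock: 10.3
eef_pos: [422.7, -138.2, 220.4]
tcp_rot: [-3.141, -0.118, -0.156]
contact_force: [-0.6, -0.2, -0.4]
opening: -0.004
grasp_force: 0.0
```

```bash
python3 - <<'E'
from h import *
import pickle
st(); mvl(-63,-70,150,7); mvl(-63,-70,92,7)
c=cam("wrist"); im=imaging.grab_frame("wrist"); cv2.imwrite("pics/w5.png",im[:,:,::-1])
for q in((-80,-70,110),(-80,70,110),(-43,-70,161),(-63,-70,92)): print(q,proj("w",cw(*q),c).round())
E
```

```text
case [-63.6 -69.3 220.4] F [-0.6 -0.3 -0.4] 10.3
shift [-0.153  0.015  1.399] turn [-0.002  0.037  0.008]
shift [-0.29   0.015  2.551] turn [-0.002  0.037  0.008]
(-80, -70, 110) [320. 231.]
(-80, 70, 110) [137. 231.]
(-43, -70, 161) [320. 198.]
(-63, -70, 92) [320. 204.]
```

View pics/w5.png

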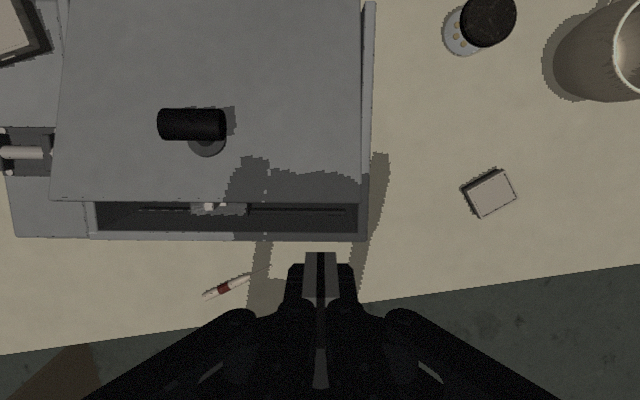

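The gap is visible with the wall's inner edge at row 232 and the lid edge at row 201, as predicted. The tab shows near (215,207), about case y ≈ +5. Descending.

>>> {"method": "drive_tool", "body": {
  "plan": [
    {"x": -0.1, "y": 0.01, "z": 0.8, "ax": 0, "ay": 0.03, "az": 0, "hand": 0},
    {"x": -0.16, "y": 0.01, "z": 1.4, "ax": 0, "ay": 0.03, "az": 0, "hand": 0},
    {"x": -0.2, "y": 0.01, "z": 1.75, "ax": 0, "ay": 0.03, "az": 0, "hand": 0},
    {"x": -0.24, "y": 0.01, "z": 2.05, "ax": 0, "ay": 0.03, "az": 0, "hand": 0},
    {"x": -0.27, "y": 0.01, "z": 2.3, "ax": 0, "ay": 0.03, "az": 0, "hand": 0},
    {"x": -0.29, "y": 0.01, "z": 2.5, "ax": 0, "ay": 0.03, "az": 0, "hand": 0},
    {"x": -0.29, "y": 0.01, "z": 2.5, "ax": 0, "ay": 0.03, "az": 0, "hand": 0}
  ]
}}

```text
clock: 11.05
eef_pos: [421.7, -138.5, 93.4]
tcp_rot: [-3.141, -0.119, -0.156]
contact_force: [0.4, 0.4, 0.4]
opening: 0.0
grasp_force: 0.0
```

```bash
python3 - <<'E'
from h import *
st(); mvl(-63,-30,92,7)
E
```

```text
case [-64.5 -69.8  93.4] F [0.4 0.4 0.4] 11.05
shift [ 0.028 -0.795  0.032] turn [-0.005  0.029  0.006]
```

>>> {"method": "drive_tool", "body": {
  "plan": [
    {"x": 0.02, "y": -0.1, "z": 0.04, "ax": 0, "ay": 0, "az": 0, "hand": 0},
    {"x": 0.02, "y": -0.2, "z": 0.04, "ax": 0, "ay": 0, "az": 0, "hand": 0},
    {"x": 0.02, "y": -0.3, "z": 0.04, "ax": 0, "ay": 0, "az": 0, "hand": 0},
    {"x": 0.02, "y": -0.4, "z": 0.04, "ax": 0, "ay": 0, "az": 0, "hand": 0},
    {"x": 0.02, "y": -0.5, "z": 0.04, "ax": 0, "ay": 0, "az": 0, "hand": 0},
    {"x": 0.02, "y": -0.6, "z": 0.04, "ax": 0, "ay": 0, "az": 0, "hand": 0},
    {"x": 0.02, "y": -0.7, "z": 0.04, "ax": 0, "ay": 0, "az": 0, "hand": 0}
  ]
}}

```text
clock: 11.75
eef_pos: [428.9, -104.3, 92.9]
tcp_rot: [3.142, -0.122, -0.157]
contact_force: [-0.2, 0.8, 0.3]
opening: -0.001
grasp_force: 0.0
```

```bash
python3 - <<'E'
from h import *
st()
E
```

```text
case [-62.8 -34.8  92.9] F [-0.4  0.8  0.3] 11.75
```

>>> {"method": "drive_tool", "body": {
  "plan": [
    {"x": 0, "y": -0.06, "z": 0.02, "ax": 0, "ay": 0, "az": 0, "hand": 0},
    {"x": 0, "y": -0.12, "z": 0.02, "ax": 0, "ay": 0, "az": 0, "hand": 0},
    {"x": 0, "y": -0.18, "z": 0.02, "ax": 0, "ay": 0, "az": 0, "hand": 0},
    {"x": 0, "y": -0.24, "z": 0.02, "ax": 0, "ay": 0, "az": 0, "hand": 0}
  ]
}}

```text
clock: 12.15
eef_pos: [430.8, -92.7, 91.7]
tcp_rot: [3.142, -0.121, -0.157]
contact_force: [0.8, 0.1, 0.4]
opening: 0.001
grasp_force: 0.0
```

>>> {"method": "drive_tool", "body": {
  "plan": [
    {"x": 0, "y": -0.05, "z": 0, "ax": 0, "ay": 0, "az": 0, "hand": 0},
    {"x": 0, "y": -0.1, "z": 0, "ax": 0, "ay": 0, "az": 0, "hand": 0},
    {"x": 0, "y": -0.15, "z": 0, "ax": 0, "ay": 0, "az": 0, "hand": 0},
    {"x": 0, "y": -0.2, "z": 0, "ax": 0, "ay": 0, "az": 0, "hand": 0}
  ]
}}

```text
clock: 12.55
eef_pos: [432.4, -82.9, 91.8]
tcp_rot: [3.142, -0.121, -0.157]
contact_force: [0.3, 0.4, 0.2]
opening: 0.0
grasp_force: 0.0
```

```bash
python3 - <<'E'
from h import *
st()
E
```

```text
case [-62.8 -13.1  91.8] F [0.2 0.5 0.2] 12.55
```

>>> {"method": "drive_tool", "body": {
  "plan": [
    {"x": 0, "y": -0.04, "z": 0, "ax": 0, "ay": 0, "az": 0, "hand": 0},
    {"x": 0, "y": -0.08, "z": 0, "ax": 0, "ay": 0, "az": 0, "hand": 0},
    {"x": 0, "y": -0.12, "z": 0, "ax": 0, "ay": 0, "az": 0, "hand": 0}
  ]
}}

```text
clock: 12.85
eef_pos: [433.3, -76.9, 91.8]
tcp_rot: [-3.142, -0.122, -0.157]
contact_force: [-0.9, -0.1, -0.6]
opening: 0.0
grasp_force: 0.0
```

>>> {"method": "drive_tool", "body": {
  "plan": [
    {"x": 0, "y": -0.04, "z": 0, "ax": 0, "ay": 0, "az": 0, "hand": 0},
    {"x": 0, "y": -0.08, "z": 0, "ax": 0, "ay": 0, "az": 0, "hand": 0},
    {"x": 0, "y": -0.12, "z": 0, "ax": 0, "ay": 0, "az": 0, "hand": 0}
  ]
}}

```text
clock: 13.15
eef_pos: [434.3, -71.0, 91.8]
tcp_rot: [-3.142, -0.122, -0.157]
contact_force: [0.2, 0.0, 0.5]
opening: -0.003
grasp_force: 0.0
```

```bash
python3 - <<'E'
from h import *
st()
E
```

```text
case [-62.7  -1.1  91.8] F [0.2 0.1 0.5] 13.15
```

>>> {"method": "drive_tool", "body": {
  "plan": [
    {"x": 0, "y": -0.04, "z": 0, "ax": 0, "ay": 0, "az": 0, "hand": 0},
    {"x": 0, "y": -0.08, "z": 0, "ax": 0, "ay": 0, "az": 0, "hand": 0},
    {"x": 0, "y": -0.12, "z": 0, "ax": 0, "ay": 0, "az": 0, "hand": 0}
  ]
}}

```text
clock: 13.45
eef_pos: [435.2, -65.1, 91.8]
tcp_rot: [3.142, -0.121, -0.157]
contact_force: [-0.4, -0.1, -0.3]
opening: 0.002
grasp_force: 0.1
```

>>> {"method": "drive_tool", "body": {
  "plan": [
    {"x": 0, "y": -0.04, "z": 0, "ax": 0, "ay": 0, "az": 0, "hand": 0},
    {"x": 0, "y": -0.08, "z": 0, "ax": 0, "ay": 0, "az": 0, "hand": 0},
    {"x": 0, "y": -0.12, "z": 0, "ax": 0, "ay": 0, "az": 0, "hand": 0}
  ]
}}

```text
clock: 13.75
eef_pos: [435.9, -59.3, 91.8]
tcp_rot: [3.141, -0.121, -0.157]
contact_force: [-3.5, -3.8, 3.7]
opening: 0.002
grasp_force: 2.4
```

```bash
python3 - <<'E'
from h import *
st()
E
```

```text
case [-62.9  10.6  91.8] F [-2.9 -4.3  3.7] 13.75
```

Touch: the tab was met at about y = 5–6 mm. I'll push it left in steps.

>>> {"method": "drive_tool", "body": {
  "plan": [
    {"x": 0, "y": -0.06, "z": 0, "ax": 0, "ay": 0, "az": 0, "hand": 0},
    {"x": -0.01, "y": -0.12, "z": 0, "ax": 0, "ay": 0, "az": 0, "hand": 0},
    {"x": -0.01, "y": -0.18, "z": 0, "ax": 0, "ay": 0, "az": 0, "hand": 0},
    {"x": -0.02, "y": -0.24, "z": 0, "ax": 0, "ay": 0, "az": 0, "hand": 0},
    {"x": -0.02, "y": -0.28, "z": 0, "ax": 0, "ay": 0, "az": 0, "hand": 0}
  ]
}}

```text
clock: 14.25
eef_pos: [434.0, -45.2, 91.2]
tcp_rot: [3.14, -0.115, -0.156]
contact_force: [-16.1, -4.4, 17.9]
opening: 0.004
grasp_force: 10.6
```

```bash
python3 - <<'E'
from h import *
st()
E
```

```text
case [-67.   24.3  91.2] F [-15.2  -6.8  17.9] 14.25
```

```bash
python3 - <<'E'
from h import *
s=monitor.sense(); t=s["wrist_torque"]; f=s["contact_force"]
F=np.r_[RC.T@f[:2],f[2]]; M=np.r_[RC.T@t[:2],t[2]]*1000
print(F,M,s["grasp_force"],s["qvel"].round(3))
# point on line of action rel. to ref (closest) and direction
p=np.cross(F,M)/(F@F); print("closest pt rel ref",p.round(1),"dir",(F/np.linalg.norm(F)).round(2),"pitch",F@M/(F@F))
E
```

```text
[-15.19559278  -6.82027916  17.90505273] [-1126.92156333  2066.3591457    -13.2812491 ] 10.55672868154943 [ 0.048 -0.001  0.002 -0.014  0.012  0.056]
closest pt rel ref [-61.7 -34.1 -65.4] dir [-0.62 -0.28  0.73] pitch 4.670956528470364
```

A strong force toward the front and upward appears with the tab contact, so I'll back off before doing anything else.

>>> {"method": "drive_tool", "body": {
  "plan": [
    {"x": -0.02, "y": 0.06, "z": 0, "ax": 0, "ay": 0, "az": 0, "hand": 0},
    {"x": -0.04, "y": 0.16, "z": -0.02, "ax": 0, "ay": 0, "az": 0, "hand": 0},
    {"x": -0.04, "y": 0.16, "z": -0.02, "ax": 0, "ay": 0, "az": 0, "hand": 0}
  ]
}}

```text
clock: 14.55
eef_pos: [434.0, -53.1, 92.5]
tcp_rot: [-3.142, -0.122, -0.158]
contact_force: [0.4, -0.4, 0.8]
opening: -0.001
grasp_force: 0.0
```

```bash
python3 - <<'E'
from h import *
st(); s=monitor.sense(); t=s["wrist_torque"]; print(np.r_[RC.T@t[:2],t[2]], s["tcp_rot"])
b=imaging.grab_frame("side")[150:270,250:400]; a=imaging.grab_frame("scene")[140:250,280:440]
a=cv2.resize(a,None,fx=2.6,fy=2.6,interpolation=3); b=cv2.resize(b,None,fx=2.5,fy=2.5,interpolation=3)
o=np.zeros((310,800,3),np.uint8); o[:a.shape[0],:a.shape[1]]=a; o[:b.shape[0],420:420+b.shape[1]]=b
cv2.imwrite("pics/c1.png",o[:,:,::-1])
E
```

```text
case [-65.8  16.5  92.5] F [ 0.4 -0.3  0.8] 14.55
[0.04369514 0.0892281  0.0260839 ] [-3.14153565 -0.12185903 -0.15751764]
```

View pics/c1.png

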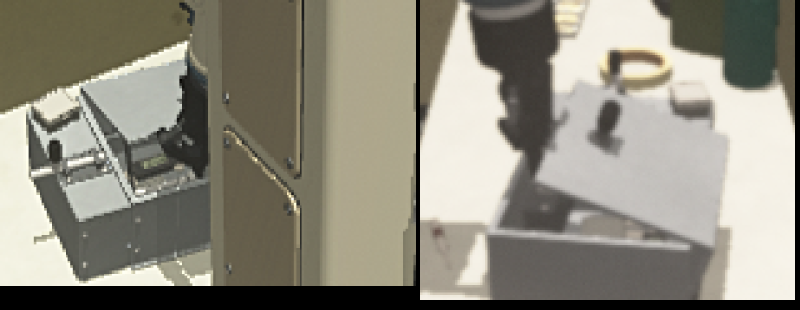

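```bash
python3 - <<'E'
from h import *
mvl(-67,14,95,4);mvl(-67,18,95,4)
E
```

```text
shift [-0.022  0.054 -0.053] turn [-0.    -0.498 -0.006]
shift [-0.022 -0.026 -0.053] turn [-0.    -0.498 -0.006]
```

>>> {"method": "drive_tool", "body": {
  "plan": [
    {"x": -0.02, "y": 0.05, "z": -0.05, "ax": 0, "ay": -0.25, "az": 0, "hand": 0},
    {"x": -0.02, "y": 0.05, "z": -0.05, "ax": 0, "ay": -0.5, "az": 0, "hand": 0},
    {"x": -0.02, "y": -0.02, "z": -0.05, "ax": 0, "ay": -0.5, "az": 0, "hand": 0},
    {"x": -0.02, "y": -0.06, "z": -0.05, "ax": 0, "ay": -0.5, "az": 0, "hand": 0},
    {"x": -0.02, "y": -0.08, "z": -0.05, "ax": 0, "ay": -0.5, "az": 0, "hand": 0}
  ]
}}

```text
clock: 15.15
eef_pos: [433.2, -48.4, 94.6]
tcp_rot: [3.142, -0.069, -0.157]
contact_force: [0.0, -2.7, -1.1]
opening: 0.0
grasp_force: 1.2
```

```bash
python3 - <<'E'
from h import *
st()
E
```

```text
case [-67.3  21.   94.6] F [ 0.4 -2.7 -1.1] 15.15
```

A clean sideways touch at y≈21. I'll continue gently.

>>> {"method": "drive_tool", "body": {
  "plan": [
    {"x": 0, "y": -0.03, "z": 0, "ax": 0, "ay": 0, "az": 0, "hand": 0},
    {"x": 0, "y": -0.06, "z": 0, "ax": 0, "ay": 0, "az": 0, "hand": 0}
  ]
}}

```text
clock: 15.35
eef_pos: [432.9, -45.7, 94.6]
tcp_rot: [3.141, -0.068, -0.157]
contact_force: [-3.4, -2.4, 1.8]
opening: 0.003
grasp_force: 1.7
```

>>> {"method": "drive_tool", "body": {
  "plan": [
    {"x": 0, "y": -0.03, "z": 0, "ax": 0, "ay": 0, "az": 0, "hand": 0},
    {"x": 0, "y": -0.05, "z": 0, "ax": 0, "ay": 0, "az": 0, "hand": 0}
  ]
}}

```text
clock: 15.55
eef_pos: [433.5, -43.2, 94.6]
tcp_rot: [3.141, -0.068, -0.157]
contact_force: [-3.7, -2.7, -0.1]
opening: -0.001
grasp_force: 1.8
```

```bash
python3 - <<'E'
from h import *
st()
E
```

```text
case [-67.9  26.2  94.6] F [-3.3 -3.3 -0.1] 15.55
```

>>> {"method": "drive_tool", "body": {
  "plan": [
    {"x": 0, "y": -0.03, "z": 0, "ax": 0, "ay": 0, "az": 0, "hand": 0},
    {"x": 0, "y": -0.05, "z": 0, "ax": 0, "ay": 0, "az": 0, "hand": 0}
  ]
}}

```text
clock: 15.75
eef_pos: [434.3, -40.8, 94.7]
tcp_rot: [3.142, -0.069, -0.157]
contact_force: [-4.9, -2.9, 0.3]
opening: 0.0
grasp_force: 1.7
```

>>> {"method": "drive_tool", "body": {
  "plan": [
    {"x": 0, "y": -0.02, "z": 0, "ax": 0, "ay": 0, "az": 0, "hand": 0},
    {"x": 0, "y": -0.02, "z": 0, "ax": 0, "ay": 0, "az": 0, "hand": 0}
  ]
}}

```text
clock: 15.95
eef_pos: [434.8, -39.8, 94.8]
tcp_rot: [-3.142, -0.069, -0.157]
contact_force: [-1.6, -2.1, 0.6]
opening: 0.001
grasp_force: 1.3
```

```bash
python3 - <<'E'
from h import *
st()
E
```

```text
case [-67.1  29.8  94.8] F [-1.3 -2.3  0.6] 15.95
```

>>> {"method": "drive_tool", "body": {
  "plan": [
    {"x": 0, "y": -0.02, "z": 0, "ax": 0, "ay": 0, "az": 0, "hand": 0},
    {"x": 0, "y": -0.02, "z": 0, "ax": 0, "ay": 0, "az": 0, "hand": 0}
  ]
}}

```text
clock: 16.15
eef_pos: [434.9, -38.8, 94.8]
tcp_rot: [-3.142, -0.069, -0.157]
contact_force: [-2.3, -2.9, -0.4]
opening: 0.002
grasp_force: 1.4
```

>>> {"method": "drive_tool", "body": {
  "plan": [
    {"x": 0, "y": -0.02, "z": 0, "ax": 0, "ay": 0, "az": 0, "hand": 0},
    {"x": 0, "y": -0.02, "z": 0, "ax": 0, "ay": 0, "az": 0, "hand": 0}
  ]
}}

```text
clock: 16.35
eef_pos: [435.1, -37.8, 94.8]
tcp_rot: [-3.142, -0.069, -0.157]
contact_force: [-3.4, -3.0, -0.2]
opening: -0.002
grasp_force: 1.5
```

```bash
python3 - <<'E'
from h import *
st()
E
```

```text
case [-67.1  31.8  94.8] F [-2.8 -3.5 -0.2] 16.35
```

>>> {"method": "drive_tool", "body": {
  "plan": [
    {"x": 0, "y": -0.02, "z": 0, "ax": 0, "ay": 0, "az": 0, "hand": 0},
    {"x": 0, "y": -0.02, "z": 0, "ax": 0, "ay": 0, "az": 0, "hand": 0}
  ]
}}

```text
clock: 16.55
eef_pos: [435.3, -36.8, 94.8]
tcp_rot: [-3.142, -0.069, -0.157]
contact_force: [-3.5, -2.0, 0.8]
opening: 0.001
grasp_force: 1.5
```

>>> {"method": "drive_tool", "body": {
  "plan": [
    {"x": 0, "y": -0.02, "z": 0, "ax": 0, "ay": 0, "az": 0, "hand": 0},
    {"x": 0, "y": -0.02, "z": 0, "ax": 0, "ay": 0, "az": 0, "hand": 0}
  ]
}}

```text
clock: 16.75
eef_pos: [435.4, -35.9, 94.8]
tcp_rot: [-3.142, -0.069, -0.157]
contact_force: [-2.8, -2.9, 0.8]
opening: -0.004
grasp_force: 1.4
```

>>> {"method": "drive_tool", "body": {
  "plan": [
    {"x": 0, "y": -0.02, "z": 0, "ax": 0, "ay": 0, "az": 0, "hand": 0},
    {"x": 0, "y": -0.02, "z": 0, "ax": 0, "ay": 0, "az": 0, "hand": 0}
  ]
}}

```text
clock: 16.95
eef_pos: [435.6, -34.9, 94.8]
tcp_rot: [-3.142, -0.069, -0.157]
contact_force: [-2.3, -2.3, -0.3]
opening: 0.003
grasp_force: 1.4
```

>>> {"method": "drive_tool", "body": {
  "plan": [
    {"x": 0, "y": -0.02, "z": 0, "ax": 0, "ay": 0, "az": 0, "hand": 0},
    {"x": 0, "y": -0.02, "z": 0, "ax": 0, "ay": 0, "az": 0, "hand": 0}
  ]
}}

```text
clock: 17.15
eef_pos: [435.7, -33.9, 94.8]
tcp_rot: [-3.142, -0.069, -0.157]
contact_force: [-2.6, -1.9, 0.1]
opening: -0.0
grasp_force: 1.4
```

```bash
python3 - <<'E'
from h import *
st()
E
```

```text
case [-67.1  35.8  94.8] F [-2.3 -2.3  0.1] 17.15
```

>>> {"method": "drive_tool", "body": {
  "plan": [
    {"x": 0, "y": -0.02, "z": 0, "ax": 0, "ay": 0, "az": 0, "hand": 0},
    {"x": 0, "y": -0.02, "z": 0, "ax": 0, "ay": 0, "az": 0, "hand": 0}
  ]
}}

```text
clock: 17.35
eef_pos: [435.8, -33.4, 94.8]
tcp_rot: [3.141, -0.069, -0.157]
contact_force: [-3.7, -7.3, 0.7]
opening: 0.002
grasp_force: 3.9
```

>>> {"method": "drive_tool", "body": {
  "plan": [
    {"x": 0, "y": -0.02, "z": 0, "ax": 0, "ay": 0, "az": 0, "hand": 0},
    {"x": 0, "y": -0.02, "z": 0, "ax": 0, "ay": 0, "az": 0, "hand": 0}
  ]
}}

```text
clock: 17.55
eef_pos: [435.8, -33.0, 94.8]
tcp_rot: [3.14, -0.069, -0.156]
contact_force: [-4.7, -13.8, 0.5]
opening: -0.001
grasp_force: 7.0
```

```bash
python3 - <<'E'
from h import *
st(); s=monitor.sense(); t=s["wrist_torque"]; print(np.r_[RC.T@t[:2],t[2]])
E
```

```text
case [-67.1  36.6  94.8] F [ -2.5 -14.4   0.5] 17.55
[-2.3453808   0.37366656 -0.13775642]
```

The force climbed to 14 N after a full stroke, so the catch is at its end stop. I'll back off and lift out.

>>> {"method": "drive_tool", "body": {
  "plan": [
    {"x": 0, "y": 0.08, "z": 0, "ax": 0, "ay": 0, "az": 0, "hand": 0},
    {"x": 0, "y": 0.16, "z": 0, "ax": 0, "ay": 0, "az": 0, "hand": 0},
    {"x": 0.02, "y": 0.16, "z": -0.5, "ax": 0, "ay": 0, "az": 0, "hand": 0},
    {"x": 0.04, "y": 0.16, "z": -1.2, "ax": 0, "ay": 0, "az": 0, "hand": 0},
    {"x": 0.06, "y": 0.16, "z": -2.0, "ax": 0, "ay": 0, "az": 0, "hand": 0},
    {"x": 0.06, "y": 0.16, "z": -2.7, "ax": 0, "ay": 0, "az": 0, "hand": 0},
    {"x": 0.06, "y": 0.16, "z": -2.7, "ax": 0, "ay": 0, "az": 0, "hand": 0}
  ]
}}

```text
clock: 18.25
eef_pos: [431.7, -39.0, 234.5]
tcp_rot: [-3.14, -0.079, -0.157]
contact_force: [-0.3, 1.0, -0.6]
opening: 0.006
grasp_force: 0.0
```

```bash
python3 - <<'E'
from h import *
st(); mv((501.1,-78.6,225),(np.pi,0,YAW)); print(cc((501.1,-78.6,0)))
E
```

```text
case [-70.2  30.1 234.5] F [-0.5  0.9 -0.6] 18.25
shift [1.475 0.566 0.306] turn [-0.012 -0.75  -0.003]
[4.47020234 1.82134319 0.        ]
```

>>> {"method": "drive_tool", "body": {
  "plan": [
    {"x": 1.47, "y": 0.57, "z": 0.31, "ax": 0, "ay": -0.75, "az": 0, "hand": 54},
    {"x": 1.47, "y": 0.57, "z": 0.31, "ax": 0, "ay": -0.75, "az": 0, "hand": 54},
    {"x": 1.47, "y": 0.57, "z": 0.31, "ax": 0, "ay": -0.75, "az": 0, "hand": 54},
    {"x": 1.47, "y": 0.57, "z": 0.31, "ax": 0, "ay": -0.75, "az": 0, "hand": 54},
    {"x": 1.47, "y": 0.57, "z": 0.31, "ax": 0, "ay": -0.75, "az": 0, "hand": 54}
  ]
}}

```text
clock: 18.75
eef_pos: [496.6, -78.3, 218.8]
tcp_rot: [-3.141, 0.01, -0.157]
contact_force: [-0.3, 0.1, -0.3]
opening: 0.633
grasp_force: 0.0
```

```bash
python3 - <<'E'
from h import *
st(); c=cam("wrist"); im=imaging.grab_frame("wrist"); cv2.imwrite("pics/w6.png",im[:,:,::-1])
g=im.max(2); m=(g[200:255,255:385]<30).astype(np.uint8); k,l,s,ce=cv2.connectedComponentsWithStats(m)
for i in range(1,k):
    if s[i,4]>100: q=ce[i]+[255,200]; print(s[i],q,cc(onz("w",q,176,c)))
mv((501.1,-78.6,158),(np.pi,0,YAW))
E
```

```text
case [  0.    1.4 218.8] F [-0.3  0.  -0.3] 18.75
[  35   10   60   30 1741] [319.41872487 224.53072947] [  4.02410313   0.82658301 176.        ]
shift [ 0.102 -0.006  1.219] turn [-0.002  0.096  0.001]
```

View pics/w6.png

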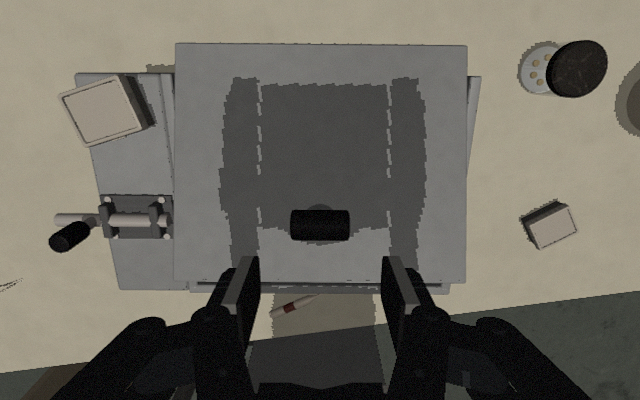

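Handle at (320,225), so the lid hasn't moved and things around the case look untouched. Regrip.

>>> {"method": "drive_tool", "body": {
  "grip_force": 30,
  "plan": [
    {"x": 0.08, "y": -0.01, "z": 0.5, "ax": 0, "ay": 0.1, "az": 0, "hand": 54},
    {"x": 0.08, "y": -0.01, "z": 0.95, "ax": 0, "ay": 0.1, "az": 0, "hand": 54},
    {"x": 0.08, "y": -0.01, "z": 1.2, "ax": 0, "ay": 0.1, "az": 0, "hand": 54},
    {"x": 0.08, "y": -0.01, "z": 1.2, "ax": 0, "ay": 0.1, "az": 0, "hand": 54},
    {"x": 0.08, "y": -0.01, "z": 1.2, "ax": 0, "ay": 0.1, "az": 0, "hand": 25},
    {"x": 0.08, "y": -0.01, "z": 1.2, "ax": 0, "ay": 0.1, "az": 0, "hand": 25},
    {"x": 0.08, "y": -0.01, "z": 1.2, "ax": 0, "ay": 0.1, "az": 0, "hand": 25},
    {"x": 0.08, "y": -0.01, "z": 1.2, "ax": 0, "ay": 0.1, "az": 0, "hand": 25}
  ]
}}

```text
clock: 19.6
eef_pos: [501.4, -78.6, 160.3]
tcp_rot: [-3.141, -0.002, -0.157]
contact_force: [-2.4, 1.6, 5.9]
opening: 0.386
grasp_force: 31.4
```

```bash
python3 - <<'E'
from h import *
lid(); p0=np.arctan2(96,118); a0=.36
for a in(.38,.4,.42,.44,.46,.5,.55,.6,.65,.7,.75,.8,.85,.9,.95,1,1.03): print(a,np.round([152.1*(np.cos(p0+a0)-np.cos(p0+a))/50,-152.1*(np.sin(p0+a)-np.sin(p0+a0))/50],3))
E
```

```text
case [  4.8   1.8 160.3] lid 0.369 r 153.6 F [-2.6  1.2  5.9] Ftan 0.6
0.38 [ 0.053 -0.03 ]
0.4 [ 0.106 -0.059]
0.42 [ 0.16  -0.087]
0.44 [ 0.215 -0.114]
0.46 [ 0.27 -0.14]
0.5 [ 0.382 -0.188]
0.55 [ 0.524 -0.242]
0.6 [ 0.669 -0.289]
0.65 [ 0.815 -0.328]
0.7 [ 0.964 -0.361]
0.75 [ 1.114 -0.385]
0.8 [ 1.265 -0.402]
0.85 [ 1.417 -0.412]
0.9 [ 1.569 -0.414]
0.95 [ 1.721 -0.408]
1 [ 1.873 -0.395]
1.03 [ 1.963 -0.383]
```

First a slow start to check that the catch really is free.

>>> {"method": "drive_tool", "body": {
  "plan": [
    {"x": 0.027, "y": 0, "z": -0.015, "ax": 0, "ay": 0, "az": 0, "hand": 25},
    {"x": 0.053, "y": 0, "z": -0.03, "ax": 0, "ay": 0, "az": 0, "hand": 25},
    {"x": 0.08, "y": 0, "z": -0.045, "ax": 0, "ay": 0, "az": 0, "hand": 25}
  ]
}}

```text
clock: 19.9
eef_pos: [503.6, -79.0, 161.5]
tcp_rot: [-3.141, 0.002, -0.157]
contact_force: [-7.4, 2.4, 3.6]
opening: 0.39
grasp_force: 31.2
```

>>> {"method": "drive_tool", "body": {
  "plan": [
    {"x": 0.03, "y": 0, "z": -0.015, "ax": 0, "ay": 0, "az": 0, "hand": 25},
    {"x": 0.055, "y": 0, "z": -0.028, "ax": 0, "ay": 0, "az": 0, "hand": 25},
    {"x": 0.08, "y": 0, "z": -0.042, "ax": 0, "ay": 0, "az": 0, "hand": 25}
  ]
}}

```text
clock: 20.2
eef_pos: [507.1, -79.6, 163.4]
tcp_rot: [-3.141, 0.003, -0.157]
contact_force: [-6.3, 2.8, 3.5]
opening: 0.388
grasp_force: 31.0
```

```bash
python3 -c "
from h import *
lid()"
```

```text
case [ 10.5   1.8 163.4] lid 0.411 r 153.6 F [-6.7  1.8  3.5] Ftan -4.4
```

The lid is free, so I'll swing it on.

>>> {"method": "drive_tool", "body": {
  "plan": [
    {"x": 0.11, "y": 0, "z": -0.053, "ax": 0, "ay": 0, "az": 0, "hand": 25},
    {"x": 0.222, "y": 0, "z": -0.101, "ax": 0, "ay": 0, "az": 0, "hand": 25},
    {"x": 0.364, "y": 0, "z": -0.155, "ax": 0, "ay": 0, "az": 0, "hand": 25},
    {"x": 0.509, "y": 0, "z": -0.202, "ax": 0, "ay": 0, "az": 0, "hand": 25},
    {"x": 0.655, "y": 0, "z": -0.241, "ax": 0, "ay": 0, "az": 0, "hand": 25},
    {"x": 0.804, "y": 0, "z": -0.274, "ax": 0, "ay": 0, "az": 0, "hand": 25},
    {"x": 0.954, "y": 0, "z": -0.298, "ax": 0, "ay": 0, "az": 0, "hand": 25},
    {"x": 1.0, "y": 0, "z": -0.305, "ax": 0, "ay": 0, "az": 0, "hand": 25}
  ]
}}

```text
clock: 21.0
eef_pos: [559.2, -88.2, 179.0]
tcp_rot: [3.141, -0.002, -0.157]
contact_force: [-3.9, -0.6, -1.3]
opening: 0.39
grasp_force: 30.7
```

```bash
python3 -c "
from h import *
lid()"
```

```text
case [ 63.3   1.4 179. ] lid 0.772 r 153.1 F [-3.7 -1.2 -1.3] Ftan -3.8
```

>>> {"method": "drive_tool", "body": {
  "plan": [
    {"x": 0.166, "y": 0, "z": -0.017, "ax": 0, "ay": 0, "az": 0, "hand": 25},
    {"x": 0.318, "y": 0, "z": -0.023, "ax": 0, "ay": 0, "az": 0, "hand": 25},
    {"x": 0.47, "y": 0, "z": -0.022, "ax": 0, "ay": 0, "az": 0, "hand": 25},
    {"x": 0.62, "y": 0, "z": -0.014, "ax": 0, "ay": 0, "az": 0, "hand": 25},
    {"x": 0.7, "y": 0, "z": -0.006, "ax": 0, "ay": 0, "az": 0, "hand": 25},
    {"x": 0.74, "y": 0, "z": 0, "ax": 0, "ay": 0, "az": 0, "hand": 25},
    {"x": 0.76, "y": 0, "z": 0, "ax": 0, "ay": 0, "az": 0, "hand": 25}
  ]
}}

```text
clock: 21.7
eef_pos: [596.4, -94.3, 179.1]
tcp_rot: [3.141, -0.002, -0.157]
contact_force: [-3.9, -4.3, 0.9]
opening: 0.388
grasp_force: 29.8
```

```bash
python3 -c "
from h import *
lid()"
```

```text
case [101.1   1.2 179.1] lid 1.019 r 153.5 F [-3.2 -4.9  0.9] Ftan -3.3
```

>>> {"method": "drive_tool", "body": {
  "plan": [
    {"x": 0.04, "y": 0, "z": 0.005, "ax": 0, "ay": 0, "az": 0, "hand": 25},
    {"x": 0.08, "y": 0, "z": 0.01, "ax": 0, "ay": 0, "az": 0, "hand": 25},
    {"x": 0.1, "y": 0, "z": 0.015, "ax": 0, "ay": 0, "az": 0, "hand": 25},
    {"x": 0.1, "y": 0, "z": 0.015, "ax": 0, "ay": 0, "az": 0, "hand": 25}
  ]
}}

```text
clock: 22.1
eef_pos: [601.5, -95.2, 178.5]
tcp_rot: [3.141, -0.002, -0.157]
contact_force: [-3.3, -3.9, 0.1]
opening: 0.389
grasp_force: 29.9
```

```bash
python3 -c "
from h import *
lid()"
```

```text
case [106.2   1.2 178.5] lid 1.053 r 153.7 F [-2.7 -4.3  0.1] Ftan -2.6
```

Fully open. Release and rise.

>>> {"method": "drive_tool", "body": {
  "plan": [
    {"x": 0, "y": 0, "z": 0, "ax": 0, "ay": 0, "az": 0, "hand": 52},
    {"x": 0, "y": 0, "z": 0, "ax": 0, "ay": 0, "az": 0, "hand": 56},
    {"x": 0, "y": 0, "z": 0, "ax": 0, "ay": 0, "az": 0, "hand": 56},
    {"x": 0, "y": 0, "z": -0.3, "ax": 0, "ay": 0, "az": 0, "hand": 56},
    {"x": 0, "y": 0, "z": -0.9, "ax": 0, "ay": 0, "az": 0, "hand": 56},
    {"x": 0, "y": 0, "z": -1.7, "ax": 0, "ay": 0, "az": 0, "hand": 56},
    {"x": 0, "y": 0, "z": -2.5, "ax": 0, "ay": 0, "az": 0, "hand": 56},
    {"x": 0, "y": 0, "z": -2.5, "ax": 0, "ay": 0, "az": 0, "hand": 56}
  ]
}}

```text
clock: 22.9
eef_pos: [603.7, -94.9, 310.8]
tcp_rot: [-3.141, -0.012, -0.157]
contact_force: [1.1, 0.7, -0.1]
opening: 0.655
grasp_force: 0.0
```

```bash
python3 - <<'E'
from h import *
st()
c=cam("wrist"); im=imaging.grab_frame("wrist")
a=1.05; p=np.arctan2(96,118)+a; X=cw(80-152.1*np.cos(p),1,40+152.1*np.sin(p)+4); q=proj("w",X,c)
m=(im.max(2)[int(q[1])-40:int(q[1])+40,int(q[0])-60:int(q[0])+60]<30).astype(np.uint8); k,l,s,ce=cv2.connectedComponentsWithStats(m)
print(q,[(s[i,4],ce[i]+q.astype(int)-[60,40]) for i in range(1,k) if s[i,4]>150])
q=proj("w",cw(80-152.1*np.cos(p-.15),1,40+152.1*np.sin(p-.15)+4),c); print("if .9:",q)
E
```

```text
case [108.4   1.8 310.8] F [ 1.   0.8 -0.1] 22.9
[319.82866036 197.9327555 ] [(np.int32(950), array([320.99263158, 207.05684211]))]
if .9: [319.79343224 226.17601063]
```

>>> {"method": "drive_tool", "body": {
  "plan": [
    {"x": 0, "y": 0, "z": 0, "ax": 0, "ay": 0, "az": 0, "hand": 56},
    {"x": 0, "y": 0, "z": 0, "ax": 0, "ay": 0, "az": 0, "hand": 56}
  ]
}}

```text
clock: 23.15
eef_pos: [599.9, -94.4, 302.2]
tcp_rot: [-3.142, 0.001, -0.157]
contact_force: [-0.4, 0.8, -1.2]
opening: 0.654
grasp_force: 0.0
```

```bash
python3 -c "
from rig import r
print(r.sign_off())"
```

```text
the job is handed in; nothing more can be done
None
```

The job is handed in (no verdict came back): bolt drawn about 30 mm, catch pushed to its left end stop, lid left standing open at about 1.0 rad with the gripper clear; one catch push briefly reached 24 N in total (limit 25 N) before I backed off.

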